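# Hold the 40 mm cell in the light path

### The job

From the three look-alike glass cells on the mat take the 40 mm long one (the middle size), gripping it by its two frosted sides only and letting nothing touch its clear windows, and hold it upright and still in the gap of the light bench, midway between lamp and detector, so that the beam passes squarely through the middle of both windows. Do not bump the light bench, and leave the other cells and everything else on the bench where they are. The program finishes while the gripper is still holding the cell in the beam: do not put it down or let go.

Things in the scene. Friction and masses are not known exactly. Their poses are not given: they have to be found in the camera images.
- cell_mid: the 40 mm cell, middle one of three look-alike open-topped glass cells standing upright on the mat in any order: 40 mm long (x), 22 wide (y), 55 tall, about 60 g. Origin: centre of its underside, z up. The long side walls (+y, -y, 22 mm apart outside) are frosted, whitish; the end walls (+x, -x, 40 mm apart) are clear windows, so light passes along x. Same either way round
- cell_mid_center (a point): the centre of the 40 mm cell, 27.5 mm above its underside: midway between the middles of its two clear windows
- cell_mid_frost_a: the frosted side wall of the 40 mm cell on its +y side, 40 x 55 mm, 2.5 mm thick (same origin and axes as the cell; the outer face is at y = +11 mm)
- cell_mid_frost_b: the frosted side wall of the 40 mm cell on its -y side, 40 x 55 mm, 2.5 mm thick (same origin and axes as the cell; the outer face is at y = -11 mm)
- cell_mid_window_a: the clear window of the 40 mm cell at its +x end, 17 mm wide, 50 mm tall (same origin and axes as the cell; the outer face is at x = +20.4 mm)
- cell_mid_window_b: the clear window of the 40 mm cell at its -x end, 17 mm wide, 50 mm tall (same origin and axes as the cell; the outer face is at x = -20.4 mm)
- cell_short: a look-alike, 30 mm long (its x), 22 mm wide, 55 mm tall; origin at the centre of its underside. Not wanted
- cell_long: a look-alike, 50 mm long (its x), 22 mm wide, 55 mm tall; origin at the centre of its underside. Not wanted
- mat: the fixed dark rubber mat on the bench, 260 (its x) x 340 (its y) x 4 mm; origin at the centre of its underside, so its top is 4 mm above the work surface. The three cells stand on it at least 120 mm apart, centre to centre
- light_bench: fixed light bench: black base 90 (x) x 340 (y) x 18 mm with a white lamp box (y -167 to -77 mm) and a white detector box (y 102 to 167), each 76 wide, tops 130 above the table. From each a metal snout, 36 across, axis 100 above the table, points inward; between the snout faces (y -50 to 50) is a gap, open above and to both sides, empty above the base. Origin: centre of underside
- beam_mid (a point): the middle of the light beam: on the axis of the two snouts, midway between their faces, 100 mm above the work surface; axes as the light bench, so the beam (5 mm thick, faintly visible) runs along its y and z is up
- objective: a black microscope objective standing nose up on the mat, 26 mm across, 45 mm tall; origin at the centre of its underside; a bystander
- dropper: a small amber dropper bottle on the mat, 30 mm across, 60 mm tall; origin at the centre of its underside; a bystander
- lens_cap: a flat black lens cap on the mat, 28 mm across, 10 mm thick; origin at the centre of its underside; a bystander
- oil_jar: an amber jar, 60 mm across, 85 mm tall, beyond the mat; origin at the centre of its underside; a bystander
- slide_box: a grey slide box 85 x 100 x 32 mm, beyond the light bench; origin at the centre of its underside; a bystander
- dish: a shallow glass dish 60 mm across, 14 mm tall, beyond the light bench; origin at the centre of its underside; a bystander

How it is judged:
On the way:
1. the 40 mm cell is lifted clear of the mat, held by both frosted sides (height (world z) of cell_mid above 0.03 m and contact force between each of cell_mid_frost_a, cell_mid_frost_b and the fingers above 1 N), for 0.2 s.
At the end, for the whole second after the job is handed in: Fingers on both frosted sides (over 1 N each), windows untouched, nothing else carries the cell; at rest, centre within 5 mm sideways, 10 mm in height and 12 mm along the beam of its middle, 0.14 rad to the beam, upright to 0.12 rad; other cells and bystanders within 20 mm of their starts (x of cell_mid_center in the frame of beam_mid between -0.005 and 0.005 m and y of cell_mid_center in the frame of beam_mid between -0.012 and 0.012 m and z of cell_mid_center in the frame of beam_mid between -0.01 and 0.01 m and angle between the x axis of cell_mid and the y axis of beam_mid, either way round below 0.14 rad and angle between cell_mid's own z axis and vertical below 0.12 rad and contact force between each of cell_mid_frost_a, cell_mid_frost_b and the fingers above 1 N and linear speed of cell_mid below 0.03 m/s and angular speed of cell_mid below 0.3 rad/s and contact force between cell_mid and light_bench below 0.1 N and contact force between cell_mid and mat below 0.1 N and contact force between each of cell_mid_window_a, cell_mid_window_b and anything else below 0.5 N and distance of each of cell_short, cell_long, objective, dropper, lens_cap, oil_jar, slide_box, dish from where it was at the start of the episode below 0.02 m); the arm keeps its last pose, push and grip.
It fails at once if something touches a clear window of the 40 mm cell (contact force between any of cell_mid_window_a, cell_mid_window_b and anything else above 0.5 N).
It fails at once if the light bench is bumped (over 3 N) (contact force between light_bench and anything else above 3 N).
It fails at once if another cell or a bystander is moved over 20 mm (distance of any of cell_short, cell_long, objective, dropper, lens_cap, oil_jar, slide_box, dish from where it was at the start of the episode above 0.02 m).
It also fails if it takes over 37 s, if anything falls off the work surface, if the arm or the gripper's body presses on something with over 40 N, if the wrist force passes 120 N, or if a joint passes its speed limit or range.

### The arm

A 7-joint arm with a two-finger parallel gripper is mounted at the origin on the work surface. World frame = base frame: x ahead of the robot, y to its left, z up, the work surface at z = 0. Lengths are in m, angles in rad, forces in N, time in s.
With the tool pointing down it reaches from about 0.4 to 0.85 m from the base axis. Payload 4.5 kg.
Tool frame: the origin (TCP) lies midway between the tips of the shut fingers; the grasp point (between the pads) lies 19 mm behind it; z points along the fingers, y is the direction in which the jaws open and shut (so a half turn about z gives the same grasp; the last joint's range is limited). The gripper opens to 88 mm and grips with 3 to 60 N. Pads are 18 mm wide; open, the fingers measure 123 mm over their backs; the gripper's body (75 mm by 187 mm) begins 45 mm behind the grasp point.
Start: joints at [1.146, 0.689, -0.195, 1.565, 0.157, 0.902, -0.215], TCP at [0.277, -0.56, 0.239] pointing down, gripper open.
Joint ranges: [-3.01, 3.01], [-0.46, 2.08], [-1.47, 1.51], [0.13, 2.56], [-1, 4.14], [0.04, 2.09], [-2.66, 2.66]. Speed limits (rad/s): [2.57, 2.57, 3.14, 3.14, 3.14, 3.14, 3.14].

### API

Orientations are given as a unit quaternion [x, y, z, w].
In Python, from plant import r gives the robot as it stands. The module is installed in compiled form; this text tells all that it offers.
- The arm moves only by the shell command python3 -m jog 'ROWS' [FORCE]. ROWS is JSON, a list of rows, each an object with "translation": the shift along the tool's x, y, z in units of 40 mm (1.0 is 40 mm), a list of three; "twist": the turn about the tool's z in units of 6 degrees (1.0 is 6 degrees); "claw": the opening in per cent of the stroke, from 0 (shut) to 100 (fully open). A call has 1 to 20 rows; each row shifts and turns the commanded pose from where the row before left it, along the tool's axes as they then stand; what a row does not reach is not made up. A row lasts 1/12 s, in which the tool goes at most 41.7 mm and 7.16 degrees, less where a joint would pass 70% of its speed; a pose out of reach is approached as far as the arm can. A call is refused whole if a number of a shift passes 1 or a number of a turn 1, either way. A call with a gripper value outside its range is refused whole. The fingers move at their own pace and stop on an object; FORCE is the grip in N (left out, the last holds). Time passes only in rows, so rows that do not move let the fingers close. It gives the time, the measured TCP pose, the force and the opening at its end, in the units of the state.
- r.get_state(): the state, without advancing time (a new reading comes with each control period).
- r.snapshot(name): name is "side" or "top" or "wrist"; returns a dict with "img" (384x512x3 uint8, red, green, blue), "fx", "fy", "cx", "cy" (pixels), "dist_coeffs" ([k1, k2, p1, p2, k3] as OpenCV has them; the pictures are not rectified), "origin" and "rotation" of the camera in the world; the wrist camera has in their place "T_tool_cam" (4x4, takes a point from camera to tool coordinates, whose origin is the TCP and whose axes are the flange's). Camera axes: x right, y up, looking along -z (the intrinsics and any distortion apply to the point x, -y, -z); pixel columns grow to the right and rows downward; lengths in m; the calibration is good to about 2 mm. A picture is of the moment at which its call begins: read the wrist's pose just before it. There is no depth.
- r.finish_job(): hands the job in, once; it reports no verdict.
Trained networks look in the newest picture that a camera, given by its name, has taken for a name from the list of things; names that differ only in an ending like _2 or _b are one class to them, and where a whole thing is asked for, a point or a joint stands for the part that bears it (a point fixed in the world has none). Each returns a list of dicts, best first, with "confidence" (0 to 1); they miss things now and then, are a little off and sometimes report something else, mostly with a low value. They report only what shows in the picture. A call takes as long as a camera call.
- r.spot_in(label, camera): "rect" ([left, top, right, bottom] in pixels, round what is visible of it).
- r.spot_point(label, camera): "location" ([row, column] in pixels: a listed point, or the origin of a listed thing).
The state is a dict: "clock": time; "q": joint angles; "qd": joint speeds; "joint_torque": joint torques, N m; "tool_pos": TCP position; "eef_rot": TCP orientation; "contact_force": force on the tool from outside, world axes, zero at the start; "moment": the same for the moment, N m; "opening": opening from 0.0 (shut) to 1.0 (fully open).
Only numpy, scipy, OpenCV 4.12 (cv2) and the standard library are available. Lean on these libraries where they do the work, as an engineer would, in place of code of your own. Each camera call takes 0.05 s, during which the arm holds its last target. There are 200 camera calls.

## Working session

There is one attempt and no reset: what is moved stays moved. The work goes in short steps, Python scripts to look and compute and a shell command to move; the robot and the scene stay as the last step left them, time stands still between calls to the robot, and variables do not carry over. Pictures are saved under pics/ and viewed, about 8 in all and at most 12, crops included, and the job is handed in when it is done.

```bash
mkdir -p pics
cat > h.py <<'E'
import numpy as np, cv2
from plant import r
from scipy.spatial.transform import Rotation as R
def snap(n):
    s=r.get_state(); c=r.snapshot(n)
    if 'T_tool_cam' in c:
        T=np.eye(4); T[:3,:3]=R.from_quat(s['eef_rot']).as_matrix(); T[:3,3]=s['tool_pos']
        M=T@np.array(c['T_tool_cam']); c['origin'],c['rotation']=M[:3,3],M[:3,:3]
    else:
        c['origin']=np.array(c['origin']); q=np.array(c['rotation'])
        c['rotation']=q if q.shape==(3,3) else R.from_quat(q).as_matrix()
    c['K']=np.array([[c['fx'],0,c['cx']],[0,c['fy'],c['cy']],[0,0,1.]]); c['D']=np.array(c['dist_coeffs'],float)
    return c
def ray(c,u,v):
    p=cv2.undistortPoints(np.array([[[u,v]]],float),c['K'],c['D'])[0,0]
    return c['rotation']@np.array([p[0],-p[1],-1.])
def onz(c,u,v,z):
    d=ray(c,u,v); o=c['origin']; return o+d*(z-o[2])/d[2]
def proj(c,P):
    p=(np.atleast_2d(P)-c['origin'])@c['rotation']; p=p*[1,-1,-1]
    return cv2.projectPoints(p,np.zeros(3),np.zeros(3),c['K'],c['D'])[0][:,0]
def save(c,n): cv2.imwrite('pics/'+n,c['img'][:,:,::-1])
E
python3 - <<'E'
from h import *
print({k:v for k,v in r.get_state().items()})
for n in ('top','side'):
    c=snap(n); save(c,n+'1.png'); print(n,c['origin'],c['rotation'].round(3).tolist(),c['fx'])
    for l in ['cell_mid','cell_short','cell_long','light_bench','mat','objective','dropper','lens_cap','oil_jar','slide_box','dish']:
        for d in r.spot_in(l,n)[:3]: print(l,np.round(d['rect']).tolist(),round(d['confidence'],2))
    for l in ['cell_mid','beam_mid','light_bench','mat']:
        for d in r.spot_point(l,n)[:2]:
            v,u=d['location']; print(l,'pt',round(u),round(v),round(d['confidence'],2),onz(c,u,v,.1 if l=='beam_mid' else .004).round(3))
E
```

```text
{'clock': 0.0, 'q': array([ 1.14581105,  0.68998603, -0.19451606,  1.56631333,  0.15729033,
        0.90250805, -0.2150835 ]), 'qd': array([ 5.40029836e-04, -9.39783537e-04,  4.56072922e-04, -4.98091425e-05,
       -2.60701038e-04,  1.12265907e-03, -5.23294677e-04]), 'joint_torque': array([ 2.57982374e-04, -5.27564049e+01, -1.26693718e+00, -1.53427863e+01,
       -5.26939903e-02,  6.75349540e-03,  2.11426045e-04]), 'tool_pos': array([ 0.2764703 , -0.55983234,  0.23791699]), 'eef_rot': array([ 9.73793731e-01,  2.27431172e-01, -2.67076992e-04, -8.72078607e-04]), 'contact_force': array([ 0.54051688, -0.15621782, -0.81307075]), 'moment': array([0.02681932, 0.02928641, 0.0117049 ]), 'opening': 1.0005867030139264}
top [0.4344987  0.05526639 1.08375325] [[0.019, 0.984, -0.175], [-1.0, 0.02, 0.004], [0.008, 0.175, 0.985]] 373.3339229705111
cell_mid [182.0, 199.0, 192.0, 215.0] 0.71
cell_short [141.0, 241.0, 160.0, 252.0] 0.54
cell_long [219.0, 235.0, 230.0, 252.0] 0.65
light_bench [279.0, 222.0, 414.0, 270.0] 0.82
mat [131.0, 178.0, 246.0, 272.0] 0.64
dropper [127.0, 179.0, 248.0, 272.0] 0.5
[... 816 characters left out ...]
0, 208.0] 0.67
cell_short [269.0, 308.0, 288.0, 335.0] 0.56
cell_long [289.0, 231.0, 310.0, 258.0] 0.64
light_bench [311.0, 91.0, 356.0, 209.0] 0.6
mat [177.0, 219.0, 336.0, 370.0] 0.7
mat [268.0, 309.0, 288.0, 337.0] 0.59
objective [232.0, 218.0, 246.0, 236.0] 0.46
dropper [195.0, 304.0, 212.0, 326.0] 0.72
dropper [290.0, 279.0, 304.0, 290.0] 0.52
lens_cap [287.0, 277.0, 301.0, 292.0] 0.66
oil_jar [202.0, 148.0, 221.0, 185.0] 0.57
dish [222.0, 149.0, 242.0, 164.0] 0.58
cell_mid pt 243 276 0.94 [0.573 0.243 0.004]
cell_mid pt 332 159 0.59 [ 0.479 -0.203  0.004]
beam_mid pt 338 135 0.74 [ 0.466 -0.192  0.1  ]
beam_mid pt 230 160 0.68 [ 0.7  -0.01  0.1 ]
mat pt 265 285 0.87 [0.519 0.249 0.004]
```

Run:
```python
import cv2
a=cv2.imread('pics/top1.png')[110:290,110:430]; cv2.imwrite('pics/top1c.png',cv2.resize(a,None,fx=2.5,fy=2.5,interpolation=cv2.INTER_CUBIC))
a=cv2.imread('pics/side1.png')[80:380,160:380]; cv2.imwrite('pics/side1c.png',cv2.resize(a,None,fx=2,fy=2,interpolation=cv2.INTER_CUBIC))
```

```text
(no output)
```

View pics/top1c.png

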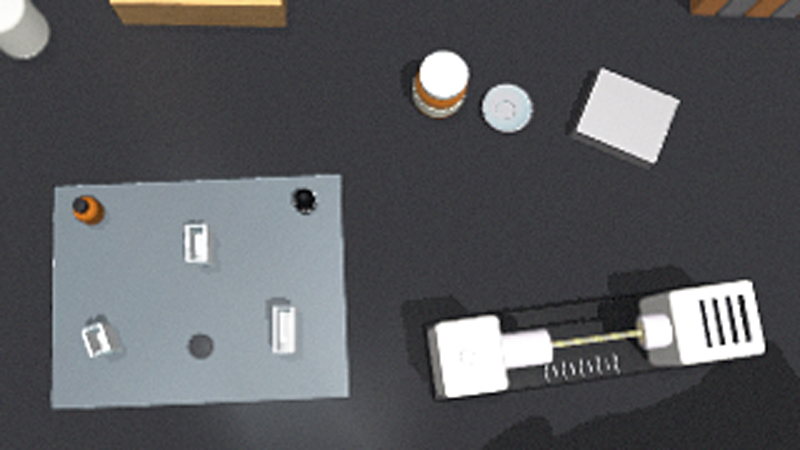

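View pics/side1c.png

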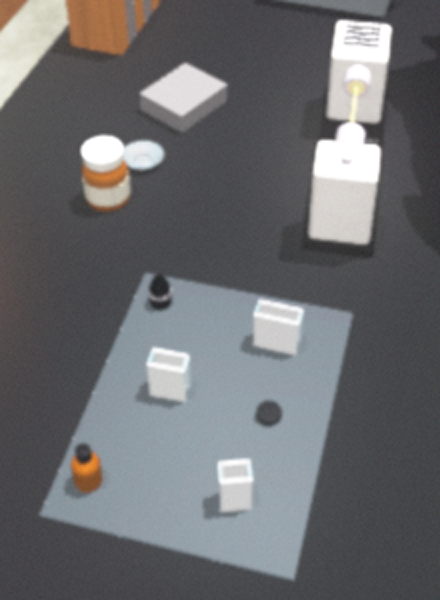

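The top view shows the middle cell at about (189,208), long axis roughly along world x. The short cell is at bottom left and the long one at right. The side view agrees. The gap is at top (350,244), with the beam about 8° off world y. The objective, dropper and cap are well away from the middle cell.

```bash
python3 -m jog '[{"translation":[0,0,0],"twist":0.88,"claw":100},{"translation":[0,0,0],"twist":0.88,"claw":100},{"translation":[0,0,0],"twist":0.88,"claw":100},{"translation":[0,0,0],"twist":0.88,"claw":100},{"translation":[0,0,0],"twist":0.88,"claw":100},{"translation":[0.3,-0.9,0],"twist":0,"claw":100},{"translation":[0.3,-0.9,0],"twist":0,"claw":100},{"translation":[0.3,-0.9,0],"twist":0,"claw":100},{"translation":[0.3,-0.9,0],"twist":0,"claw":100},{"translation":[0.3,-0.9,0],"twist":0,"claw":100},{"translation":[0.3,-0.9,0],"twist":0,"claw":100},{"translation":[0.3,-0.9,0],"twist":0,"claw":100},{"translation":[0.3,-0.9,0],"twist":0,"claw":100},{"translation":[0.3,-0.9,0],"twist":0,"claw":100},{"translation":[0.3,-0.9,0],"twist":0,"claw":100},{"translation":[0,0,0],"twist":0,"claw":100},{"translation":[0,0,0],"twist":0,"claw":100}]'
python3 - <<'E'
from h import *
s=r.get_state(); print(s['q'].round(2),s['tool_pos'],R.from_quat(s['eef_rot']).as_matrix().round(3).tolist())
c=snap('wrist'); print(c['origin'],c['rotation'].round(3).tolist(),np.round(c['T_tool_cam'],3).tolist(),c['fx']); save(c,'w1.png')
for d in r.spot_point('beam_mid','wrist')[:2]:
    v,u=d['location']; print(u,v,d['confidence'],onz(c,u,v,.1))
E
```

```text
clock: 3.02
tool_pos: [0.3987, -0.1983, 0.2389]
eef_rot: [1.0, 0.002, 0.0, -0.0]
contact_force: [0.0, -0.2, -0.3]
opening: 1.0
[ 0.38  0.46 -0.03  2.09  0.02  0.59 -1.23] [ 0.39868194 -0.19826289  0.23893315] [[1.0, 0.004, 0.001], [0.004, -1.0, 0.0], [0.001, -0.0, -1.0]]
[ 0.47963255 -0.19820043  0.38578275] [[0.004, 0.95, 0.311], [-1.0, 0.004, 0.001], [-0.0, -0.311, 0.95]] [[0.0, 0.95, 0.312, 0.081], [1.0, -0.0, -0.0, 0.0], [-0.0, 0.312, -0.95, -0.147], [0.0, 0.0, 0.0, 1.0]] 325.71456094222134
251.5 90.3 0.78 [ 0.46999565 -0.19638473  0.1       ]
```

View pics/w1.png

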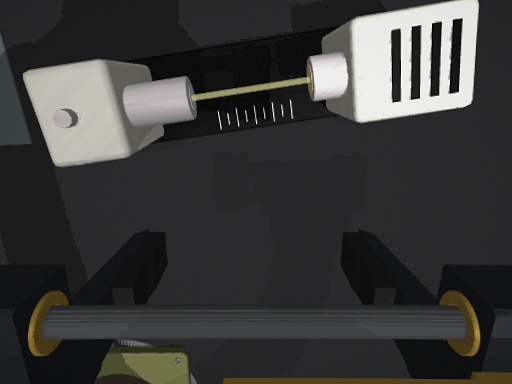

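The wrist picture shows the gap from directly above, with the beam running from (192,98) to (310,80). I'll fit the beam line here.

```bash
python3 - <<'E'
from h import *
c=snap('wrist'); im=c['img'].astype(int)
m=((im[:,:,0]-im[:,:,2]>35)&(im[:,:,0]>110)); m[:70]=0; m[110:]=0; m[:,:180]=0; m[:,325:]=0
v,u=np.nonzero(m); print(len(u),u.min(),u.max())
P=np.array([onz(c,a,b,.1)[:2] for a,b in zip(u,v)])
vx,vy,x0,y0=cv2.fitLine(P.astype(np.float32),cv2.DIST_HUBER,0,.01,.01).ravel()
i=np.argsort(P[:,1]); print('ends',P[i[:10]].mean(0),P[i[-10:]].mean(0))
print('dir deg from -y',np.degrees(np.arctan2(vx/np.sign(vy),vy/np.sign(vy))),x0,y0)
for n in ('wrist','top','side'):
    cc=snap(n)
    for d in r.spot_point('beam_mid',n)[:1]: b,a=d['location']; print(n,onz(cc,a,b,.1),d['confidence'])
E
python3 -m jog '[{"translation":[0.3,-0.9,0],"twist":0,"claw":100},{"translation":[0.3,-0.9,0],"twist":0,"claw":100},{"translation":[0.3,-0.9,0],"twist":0,"claw":100},{"translation":[0.3,-0.9,0],"twist":0,"claw":100},{"translation":[0.3,-0.9,0],"twist":0,"claw":100},{"translation":[0.3,-0.9,0],"twist":0,"claw":100},{"translation":[0.3,-0.9,0],"twist":0,"claw":100},{"translation":[0.3,-0.9,0],"twist":0,"claw":100},{"translation":[0.1,-0.9,0],"twist":0,"claw":100},{"translation":[0.1,-0.9,0],"twist":0,"claw":100},{"translation":[0,-0.9,0],"twist":0,"claw":100},{"translation":[0,-0.9,0],"twist":0,"claw":100},{"translation":[0,-0.2,0],"twist":0,"claw":100},{"translation":[0,0,0],"twist":0,"claw":100},{"translation":[0,0,0],"twist":0,"claw":100}]'
python3 - <<'E'
from h import *
s=r.get_state(); print(s['q'].round(2))
c=snap('wrist'); save(c,'w2.png')
for l in ['cell_mid','cell_mid_center']:
  for d in r.spot_point(l,'wrist')[:2]:
    v,u=d['location']; print(l,u,v,d['confidence'],onz(c,u,v,.004 if l=='cell_mid' else .0315))
for l in ['cell_mid','cell_short','cell_long','dropper','objective','cell_mid_window_a','cell_mid_frost_a']:
  for d in r.spot_in(l,'wrist')[:2]: print(l,d)
E
```

```text
538 187 307
ends [ 0.47391352 -0.2466712 ] [ 0.46442856 -0.14720746]
dir deg from -y -8.476898 0.47291782 -0.20028482
top [ 0.47429429 -0.19613977  0.1       ] 0.56
side [ 0.47228871 -0.19701625  0.1       ] 0.89
clock: 4.72
tool_pos: [0.5023, 0.2382, 0.2384]
eef_rot: [1.0, -0.001, -0.0, 0.001]
contact_force: [0.4, -0.3, 0.6]
opening: 1.003
[-0.55  0.6   0.05  1.78 -0.04  0.76 -2.06]
cell_mid 253.9 88.6 0.79 [0.57198078 0.23705523 0.004     ]
cell_short {'rect': [145.4, 170.8, 181.5, 217.4], 'confidence': 0.95}
cell_long {'rect': [327.8, 148.1, 362.5, 210.0], 'confidence': 0.77}
dropper {'rect': [103.5, 33.9, 145.0, 69.3], 'confidence': 0.91}
objective {'rect': [352.3, 13.9, 385.7, 48.2], 'confidence': 0.74}
cell_mid_window_a {'rect': [249.4, 108.9, 267.5, 115.4], 'confidence': 0.6}
cell_mid_window_a {'rect': [248.7, 67.1, 260.7, 74.7], 'confidence': 0.45}
cell_mid_frost_a {'rect': [243.6, 71.6, 248.8, 114.7], 'confidence': 0.63}
cell_mid_frost_a {'rect': [260.6, 72.4, 270.4, 108.8], 'confidence': 0.59}
```

View pics/w2.png

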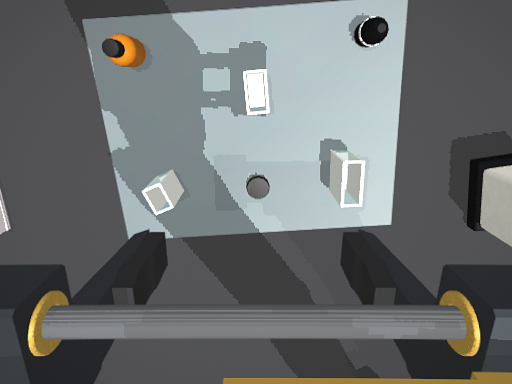

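The wrist picture shows the middle cell's rim at about (244–269, 69–114), with the short cell at left, the long one at right and the cap near (258,187). I'll measure the rim.

Run:
```python
from h import *
c=snap('wrist'); im=c['img']
g=im.min(2)
for th in (215,235):
    m=(g>th).astype(np.uint8); k=np.zeros_like(m); k[60:125,232:282]=1; m*=k
    v,u=np.nonzero(m); P=np.array([onz(c,a,b,.059)[:2] for a,b in zip(u,v)])
    (x,y),(w,h),a=cv2.minAreaRect((P*1000).astype(np.float32)); print(th,len(u),u.min(),u.max(),v.min(),v.max(),x,y,w,h,a)
a=im[60:125,225:290,::-1]; cv2.imwrite('pics/w2c.png',cv2.resize(a,None,fx=8,fy=8,interpolation=cv2.INTER_NEAREST))
# beam from stored w1 (same pose read earlier)
M=np.array(c['T_tool_cam']); T=np.eye(4); T[:3,:3]=[[1,.004,.001],[.004,-1,0],[.001,0,-1]]; T[:3,3]=[0.39868,-0.19826,0.23893]
c['origin'],c['rotation']=(T@M)[:3,3],(T@M)[:3,:3]
w=cv2.imread('pics/w1.png')[:,:,::-1].astype(int); s=w[:,:,0]-w[:,:,2]
Q=[]
for u in range(200,304,4):
    col=s[70:108,u].clip(25)-25; v=(col*np.arange(70,108)).sum()/max(col.sum(),1); Q.append(onz(c,u,v,.1)[:2])
Q=np.array(Q); p=np.polyfit(Q[:,1],Q[:,0],1); print('slope deg',np.degrees(np.arctan(p[0])),'x at -.197',np.polyval(p,-.197),np.std(Q[:,0]-np.polyval(p,Q[:,1])))
```

```text
215 934 244 270 69 115 570.3602294921875 235.07330322265625 41.06241226196289 22.52106285095215 5.343919277191162
235 874 244 270 69 114 570.4652709960938 235.0727081298828 40.853755950927734 22.349706649780273 5.349570274353027
slope deg -8.75636191956857 x at -.197 0.47182616128525573 0.00010347566308455448
```

View pics/w2c.png

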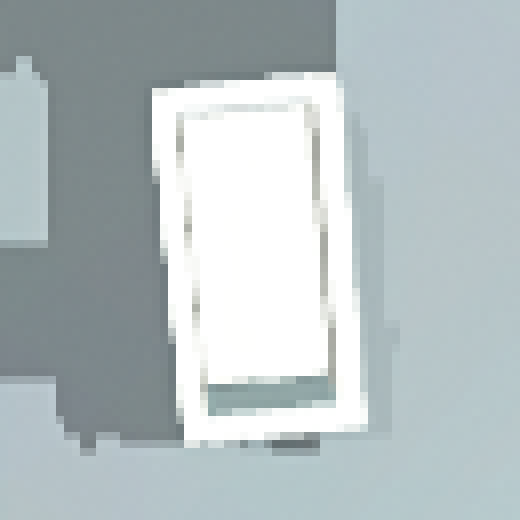

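The rim fits 41 × 22 mm, so this is the right cell. It is centred at (0.570, 0.235) with yaw +5.3°. The beam middle is (0.472, −0.197) with bench yaw +8.7°. Next I line up above the cell.

```bash
python3 -m jog '[{"translation":[0,0,0],"twist":-0.9,"claw":100},{"translation":[0.85,0.12,0],"twist":0,"claw":100},{"translation":[0.84,0.115,0],"twist":0,"claw":100},{"translation":[0,0,0.9],"twist":0,"claw":100},{"translation":[0,0,0.9],"twist":0,"claw":100},{"translation":[0,0,0.9],"twist":0,"claw":100},{"translation":[0,0,0.4],"twist":0,"claw":100},{"translation":[0,0,0],"twist":0,"claw":100},{"translation":[0,0,0],"twist":0,"claw":100},{"translation":[0,0,0],"twist":0,"claw":100}]'
python3 - <<'E'
from h import *
s=r.get_state(); t=R.from_quat(s['eef_rot']).as_matrix(); print('yaw',np.degrees(np.arctan2(t[1,0],t[0,0])),t[:,2],s['q'].round(2))
c=snap('wrist'); save(c,'w3.png'); im=c['img']; g=im.min(2)
p=proj(c,[[.5704,.2351,.059]])[0]; print(p)
m=(g>225).astype(np.uint8); n,l,st,ce=cv2.connectedComponentsWithStats(m)
for i in range(1,n):
    if st[i,4]>150:
        v,u=np.nonzero(l==i); P=np.array([onz(c,a,b,.059)[:2] for a,b in zip(u,v)])
        print(st[i],cv2.minAreaRect((P*1000).astype(np.float32)))
E
```

```text
clock: 6.1
tool_pos: [0.5717, 0.2365, 0.1161]
eef_rot: [0.999, 0.046, 0.001, -0.0]
contact_force: [-0.3, -0.4, -0.3]
opening: 0.998
yaw 5.283667703506995 [ 0.0025068   0.00100211 -0.99999636] [-0.47  0.84  0.01  1.69 -0.01  0.61 -1.94]
[255.19989399 207.20252011]
[ 239  164   34   72 1247] ((574.9630737304688, 235.41207885742188), (50.76609802246094, 22.151397705078125), 4.790742874145508)
```

View pics/w3.png

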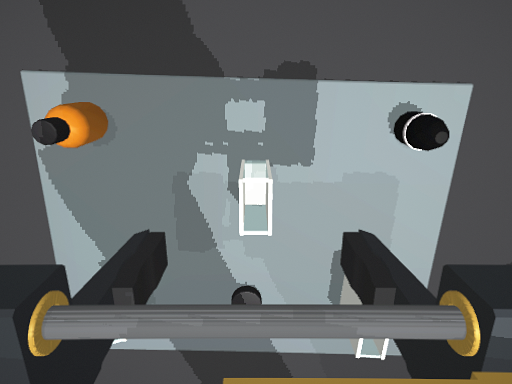

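The cell's rim sits centred between the fingers at columns 239–272, as predicted. I descend and grip.

```bash
python3 -m jog '[{"translation":[-0.02,0.03,0.5],"twist":0,"claw":100},{"translation":[0,0,0.7],"twist":0,"claw":100},{"translation":[0,0,0.6],"twist":0,"claw":100},{"translation":[0,0,0.4],"twist":0,"claw":100},{"translation":[0,0,0.25],"twist":0,"claw":100},{"translation":[0,0,0],"twist":0,"claw":100},{"translation":[0,0,0],"twist":0,"claw":100},{"translation":[0,0,0],"twist":0,"claw":100}]'
python3 -m jog '[{"translation":[0,0,0],"twist":0,"claw":60},{"translation":[0,0,0],"twist":0,"claw":45},{"translation":[0,0,0],"twist":0,"claw":35},{"translation":[0,0,0],"twist":0,"claw":30},{"translation":[0,0,0],"twist":0,"claw":26},{"translation":[0,0,0],"twist":0,"claw":23},{"translation":[0,0,0],"twist":0,"claw":20},{"translation":[0,0,0],"twist":0,"claw":10},{"translation":[0,0,0],"twist":0,"claw":0},{"translation":[0,0,0],"twist":0,"claw":0},{"translation":[0,0,0],"twist":0,"claw":0},{"translation":[0,0,0],"twist":0,"claw":0},{"translation":[0,0,0],"twist":0,"claw":0},{"translation":[0,0,0],"twist":0,"claw":0}]' 15
```

```text
clock: 6.82
tool_pos: [0.5712, 0.2353, 0.0184]
eef_rot: [0.999, 0.046, 0.001, -0.0]
contact_force: [-0.4, 0.1, 0.6]
opening: 1.0
clock: 7.98
tool_pos: [0.5699, 0.2348, 0.0166]
eef_rot: [0.999, 0.046, -0.0, 0.0]
contact_force: [0.1, -0.5, -1.4]
opening: 0.253
```

The opening reads 0.253, or 22.3 mm, so the jaws are on the frosted sides. I lift gently.

```bash
python3 -m jog '[{"translation":[0,0,-0.1],"twist":0,"claw":0},{"translation":[0,0,-0.3],"twist":0,"claw":0},{"translation":[0,0,-0.5],"twist":0,"claw":0},{"translation":[0,0,-0.6],"twist":0,"claw":0},{"translation":[0,0,-0.7],"twist":0,"claw":0},{"translation":[0,0,-0.7],"twist":0,"claw":0},{"translation":[0,0,-0.7],"twist":0,"claw":0},{"translation":[0,0,-0.7],"twist":0,"claw":0},{"translation":[0,0,-0.6],"twist":0,"claw":0},{"translation":[0,0,-0.4],"twist":0,"claw":0},{"translation":[0,0,-0.2],"twist":0,"claw":0},{"translation":[0,0,0],"twist":0,"claw":0},{"translation":[0,0,0],"twist":0,"claw":0}]'
python3 - <<'E'
from h import *
c=snap('wrist'); save(c,'w4.png'); print(r.get_state()['opening'])
E
```

```text
clock: 9.07
tool_pos: [0.5696, 0.2346, 0.2368]
eef_rot: [0.999, 0.046, -0.0, 0.0]
contact_force: [-0.9, -0.2, -0.5]
opening: 0.248
0.24901825584129036
```

View pics/w4.png

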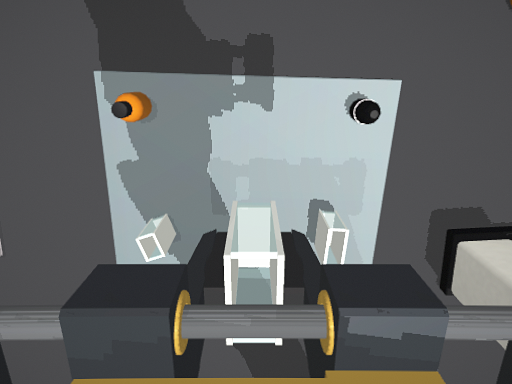

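The cell is held between the fingers, its rim at about columns 225–283, square to the jaws. I travel to above the gap, then turn.

```bash
python3 -m jog '[{"translation":[-0.1,0.3,0],"twist":0,"claw":0},{"translation":[-0.2,0.6,0],"twist":0,"claw":0},{"translation":[-0.27,0.8,0],"twist":0,"claw":0},{"translation":[-0.27,0.8,0],"twist":0,"claw":0},{"translation":[-0.27,0.8,0],"twist":0,"claw":0},{"translation":[-0.27,0.8,0],"twist":0,"claw":0},{"translation":[-0.27,0.8,0],"twist":0,"claw":0},{"translation":[-0.27,0.8,0],"twist":0,"claw":0},{"translation":[-0.27,0.8,0],"twist":0,"claw":0},{"translation":[-0.27,0.8,0],"twist":0,"claw":0},{"translation":[-0.27,0.8,0],"twist":0,"claw":0},{"translation":[-0.27,0.8,0],"twist":0,"claw":0},{"translation":[-0.27,0.8,0],"twist":0,"claw":0},{"translation":[-0.2,0.5,0],"twist":0,"claw":0},{"translation":[-0.1,0.3,0],"twist":0,"claw":0},{"translation":[-0.1,0.1,0],"twist":0,"claw":0},{"translation":[0,0,0],"twist":0,"claw":0},{"translation":[0,0,0],"twist":0,"claw":0}]'
python3 -m jog '[{"translation":[0,0,0],"twist":-0.4,"claw":0},{"translation":[0,0,0],"twist":-0.8,"claw":0},{"translation":[0,0,0],"twist":-0.9,"claw":0},{"translation":[0,0,0],"twist":-0.9,"claw":0},{"translation":[0,0,0],"twist":-0.9,"claw":0},{"translation":[0,0,0],"twist":-0.9,"claw":0},{"translation":[0,0,0],"twist":-0.9,"claw":0},{"translation":[0,0,0],"twist":-0.9,"claw":0},{"translation":[0,0,0],"twist":-0.9,"claw":0},{"translation":[0,0,0],"twist":-0.9,"claw":0},{"translation":[0,0,0],"twist":-0.9,"claw":0},{"translation":[0,0,0],"twist":-0.9,"claw":0},{"translation":[0,0,0],"twist":-0.9,"claw":0},{"translation":[0,0,0],"twist":-0.9,"claw":0},{"translation":[0,0,0],"twist":-0.9,"claw":0},{"translation":[0,0,0],"twist":-0.9,"claw":0},{"translation":[0,0,0],"twist":-0.9,"claw":0},{"translation":[0,0,0],"twist":-0.6,"claw":0},{"translation":[0,0,0],"twist":-0.3,"claw":0},{"translation":[0,0,0],"twist":0,"claw":0}]'
python3 - <<'E'
from h import *
s=r.get_state(); t=R.from_quat(s['eef_rot']).as_matrix(); yaw=np.arctan2(t[1,0],t[0,0]); print('yaw',np.degrees(yaw),t[:,2],s['q'].round(2),s['opening'],s['tool_pos'])
d=np.array([.4718,-.197,.0865])-s['tool_pos']; print('tool units',(t.T@d)/.04,'twist',(np.degrees(yaw)-98.75)/6)
E
```

```text
clock: 10.62
tool_pos: [0.4621, -0.2002, 0.2362]
eef_rot: [0.999, 0.046, -0.001, -0.001]
contact_force: [-0.2, 1.1, 0.2]
opening: 0.246
clock: 12.28
tool_pos: [0.463, -0.1996, 0.2366]
eef_rot: [0.649, 0.761, 0.0, -0.0]
contact_force: [-1.1, -0.7, -0.9]
opening: 0.248
yaw 99.03081854369307 [-4.51703361e-05  7.79983880e-04 -9.99999695e-01] [ 0.66  0.58 -0.54  1.92  0.42  0.76  0.04] 0.2482316907636206 [ 0.46303922 -0.19964467  0.23660061]
tool units [0.0280013  0.2263905  3.75255573] twist 0.04680309061551213
```

```bash
python3 -m jog '[{"translation":[0.03,0.22,0],"twist":0.05,"claw":0},{"translation":[0,0,0.4],"twist":0,"claw":0},{"translation":[0,0,0.6],"twist":0,"claw":0},{"translation":[0,0,0.5],"twist":0,"claw":0},{"translation":[0,0,0.3],"twist":0,"claw":0},{"translation":[0,0,0],"twist":0,"claw":0},{"translation":[0,0,0],"twist":0,"claw":0},{"translation":[0,0,0],"twist":0,"claw":0}]'
python3 - <<'E'
from h import *
s=r.get_state(); t=R.from_quat(s['eef_rot']).as_matrix(); yaw=np.arctan2(t[1,0],t[0,0])
d=np.array([.4718,-.197,.0865])-s['tool_pos']; print(s['tool_pos'],'tool units',(t.T@d)/.04,'twist',(np.degrees(yaw)-98.75)/6)
w=snap('wrist'); save(w,'w5.png'); a=w['img'][:,:,::-1]
c=snap('side'); b=c['img'][80:224,270:420,::-1]
cv2.imwrite('pics/c5.png',np.hstack([cv2.resize(a,(480,360)),cv2.resize(b,(320,307)) if 0 else cv2.copyMakeBorder(cv2.resize(b,(320,307)),0,53,0,0,0)]))
E
```

```text
clock: 12.95
tool_pos: [0.4724, -0.1981, 0.1654]
eef_rot: [0.652, 0.758, 0.0, 0.001]
contact_force: [-0.1, 0.7, 0.1]
opening: 0.246
[ 0.47237754 -0.19808212  0.16543944] tool units [ 0.02996249 -0.0133414   1.9734517 ] twist -0.02721469293761203
```

View pics/c5.png

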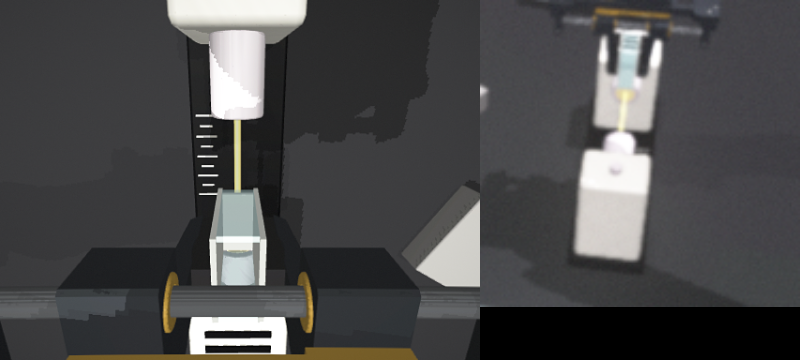

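Wrist view: the beam at column ~238 lines up with the middle of the cell (210–266), square to it. I descend into the gap.

```bash
python3 -m jog '[{"translation":[0.02,0,0.2],"twist":0,"claw":0},{"translation":[0,0,0.4],"twist":0,"claw":0},{"translation":[0,0,0.4],"twist":0,"claw":0},{"translation":[0,0,0.4],"twist":0,"claw":0},{"translation":[0,0,0.35],"twist":0,"claw":0},{"translation":[0,0,0.2],"twist":0,"claw":0},{"translation":[0,0,0],"twist":0,"claw":0},{"translation":[0,0,0],"twist":0,"claw":0},{"translation":[0,0,0],"twist":0,"claw":0},{"translation":[0,0,0],"twist":0,"claw":0}]'
python3 - <<'E'
from h import *
s=r.get_state(); t=R.from_quat(s['eef_rot']).as_matrix(); yaw=np.arctan2(t[1,0],t[0,0])
d=np.array([.4718,-.197,.0862])-s['tool_pos']; print(s['tool_pos'],'tool units',(t.T@d)/.04,'twist',(np.degrees(yaw)-98.75)/6,t[:,2],s['contact_force'])
w=snap('wrist'); a=w['img'][:,:,::-1]
for n,z in (('wrist',.1),('side',.1),('top',.1)):
    c=snap(n)
    for l in ('cell_mid_center','beam_mid'):
        for e in r.spot_point(l,n)[:1]: v,u=e['location']; print(n,l,round(u),round(v),round(e['confidence'],2),onz(c,u,v,z))
c=snap('side'); b=c['img'][80:224,270:420,::-1]
cv2.imwrite('pics/c6.png',np.hstack([cv2.resize(a,(480,360)),cv2.copyMakeBorder(cv2.resize(b,(320,307)),0,53,0,0,0)]))
E
```

```text
clock: 13.88
tool_pos: [0.4718, -0.1978, 0.0875]
eef_rot: [0.652, 0.758, 0.0, 0.001]
contact_force: [0.7, -0.3, -0.7]
opening: 0.25
[ 0.47176443 -0.19775917  0.08751543] tool units [0.01865593 0.0036577  0.03287934] twist -0.029135543910048984 [ 1.64924920e-03 -4.12603844e-04 -9.99998555e-01] [ 0.66733118 -0.25409704 -0.65504118]
wrist cell_mid_center 254 263 0.72 [ 0.47182143 -0.1993929   0.1       ]
wrist beam_mid 254 257 0.79 [ 0.47136564 -0.19606596  0.1       ]
side cell_mid_center 229 158 0.52 [ 0.70301428 -0.0160289   0.1       ]
side beam_mid 338 138 0.91 [ 0.46535875 -0.17838352  0.1       ]
top cell_mid_center 349 244 0.46 [ 0.47643262 -0.19936232  0.1       ]
top beam_mid 347 240 0.87 [ 0.48681174 -0.19455352  0.1       ]
```

View pics/c6.png

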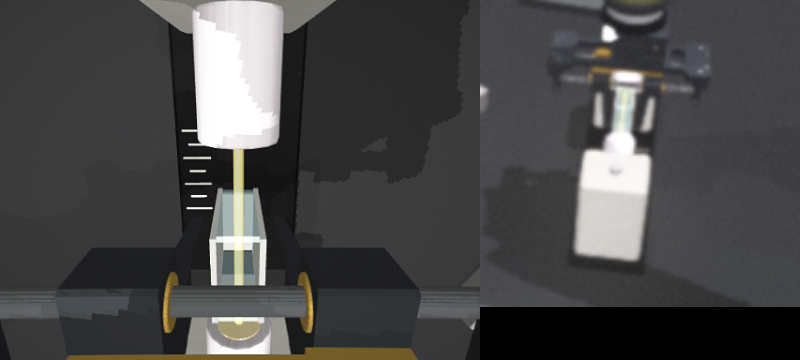

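The beam now runs along the middle of the cell (column ~238, cell 210–266), with gaps to both snouts. The contact force is near zero and the grip is holding. I hand it in.

```bash
python3 -c "
from plant import r
print(r.finish_job()); s=r.get_state(); print(s['clock'],s['tool_pos'],s['opening'])"
```

```text
the job is handed in; nothing more can be done
None
the job is handed in; nothing more can be done
```

The 40 mm cell is held in the light bench gap and the job is handed in. No verdict comes back, so success rests on my own checks. I picked the cell by its rim (measured 41 × 22 mm). I gripped it by the frosted sides at 15 N, turned it about 93° and lowered it into the gap at about 14 s of the 37 s limit.

**Position:** the tool was within about 1 mm of the measured beam middle sideways and along the beam, with the yaw within 0.2° of the beam. The cell centre should be about 101–102 mm up, against a target of 100 mm. That height comes from where I gripped the cell, not from a direct measurement in the gap.

**Grip and contact:** the opening read 0.25 (22 mm, the cell's width), and outside force on the tool was about 1 N, around its noise level. The last wrist picture shows the beam running through the middle of the cell, with room to the snout it shows.

**Checks that disagreed or were not made:**
- With the arm in view, the networks were unreliable in the side and top pictures. The side picture's guess for the cell centre was off by over 0.2 m, and its beam point was off by about 2 cm. The top picture's beam point was 1.5 cm off sideways. I ignored these.
- The wrist picture's points agreed with my measurement to about 2 mm.
- I did not measure the other cells and bystanders again at the end. The wrist picture taken after the lift showed the ones in view apparently undisturbed, and the tool passed well above everything else.

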